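# Load the roasting tray from board and two-section dish

## Robot

A 6-joint arm with a two-finger parallel gripper is mounted at the origin on a cart in front of the work surface, level with it; the furniture and walls round the work are solid. World frame = base frame: x ahead of the robot, y to its left, z up, the work surface at z = 0. Lengths are in m, angles in rad, forces in N, time in s.
With the tool pointing down it reaches from about 0.375 to 0.975 m from the base axis. Payload 3.8 kg.
Tool frame: the origin (TCP) lies between the finger pads; the fingertips stand 17 mm ahead of it and the grasp point (between the pads) lies 2 mm behind it; z points along the fingers, y is the line along which they close (so a half turn about z gives the same grasp; the last joint's range is limited). The gripper opens to 85 mm and grips with 20 to 120 N. Pads are 22 mm wide; open, the fingers measure 114 mm over their backs; the gripper's body (76 mm by 85 mm) begins 54 mm behind the grasp point. The pads swing forward as they close: fully open they stand 13 mm farther back than shut.
Start: joints at [-1.2, 0.264, 1.604, -0, 1.274, -0.037], TCP at [0.268, -0.62, 0.248] pointing down, gripper open.
Joint ranges: [-2.63, 2.63], [-0.94, 2.18], [0.31, 2.57], [-1.31, 4.45], [0, 2.66], [-2.55, 2.55]. Speed limits (rad/s): [2.57, 2.57, 3.14, 3.14, 3.14, 3.14].

## Interface

Orientations are given as a rotation vector (axis times angle).
In Python, from workcell import bot gives the robot as it stands.
- The arm moves only by the tool play_rows, never from a script. Its argument "steps" is one flat list of numbers, 4 for each row, row after row: the shift along the tool's x, y, z in m, then the turn about the tool's z in rad. A call has 1 to 10 rows; each row is the pose to reach, as a shift and turn from the pose commanded when the call began, along the tool's axes at that moment; what a row does not reach only later rows make up. A row lasts 1/8 s, in which the tool goes at most 62.5 mm and 10.7 degrees, less where a joint would pass 70% of its speed; a pose out of reach is approached as far as the arm can. A call with a gripper value outside its range is refused whole. "jaw" is the closure in counts, from 0 (fully open) to 255 (shut), set as the call begins (left out, the last holds). The fingers move at their own pace and stop on an object; "grip_force" is the grip in N (left out, the last holds). Time passes only in rows, so rows that repeat a pose let the fingers close. It gives the time, the measured TCP pose, the force, the opening and the grip force at its end, in the units of the state.
- bot.read_state(): the state, without advancing time (a new reading comes with each control period).
- bot.read_camera(name): name is "scene" or "top"; returns a dict with "pixels" (420x560x3 uint8, blue, green, red), "mtx" (3x3 intrinsics, pixels), "dist" ([k1, k2, p1, p2, k3] as OpenCV has them; the pictures are not rectified), "R" (3x3) and "t" (3): a world point X has camera coordinates R X + t. Camera axes: x right, y down, z forward; pixel columns grow to the right and rows downward; lengths in m; the calibration is good to about 2 mm. A picture is of the moment at which its call begins. There is no depth.
- bot.finish_job(): hands the job in; it is judged then, once.
The state is a dict: "time": time; "q": joint angles; "joint_vel": joint speeds; "joint_torque": joint torques, N m; "tool_pos": TCP position; "tcp_rot": TCP orientation; "wrist_force": force on the tool from outside, world axes, zero at the start; "torque": the same for the moment, N m; "width": opening from 0.0 (shut) to 1.0 (fully open); "grip_force": force on a finger pad.
Only numpy, scipy, OpenCV 4.12 (cv2) and the standard library are available. Lean on these libraries where they do the work, as an engineer would, in place of code of your own. Each camera call takes 0.05 s, during which the arm holds its last target. There are 200 camera calls.

## Task

Load the roasting tray for a lemon chicken: first push all the chicken pieces off the carving board into the tray with the scraper block, then tip the lemons out of the two-section dish onto them, keeping the garlic in its section of the dish. Stand the scraper and the dish (with the garlic) upright on the worktop again, clear of board and tray; handle the food only with scraper and dish, never with the gripper itself, and leave the salt cup and the pepper mill alone.

Things in the scene. Friction and masses are not known exactly. Their poses are not given: they have to be found in the camera images.
- tray: rectangular steel roasting tray, fixed to the worktop; outside 190 mm (x) x 250 mm (y) x 55 mm high, walls and floor 5 mm thick, open on top; origin at the centre of its underside; its -y wall stands about 4 mm from the carving board's +y edge
- board: thick wooden carving board, fixed, 170 (x) x 200 mm (y), on feet; flat top 60 mm above the worktop, 5 mm above the tray's rim. Rims 10 mm wide and 13 mm high along its two x edges, 150 mm clear between them; no rim on the -y and +y ends; +y is the tray's side. Origin under its centre at worktop level; axes parallel to the tray's
- board_edge (a point): middle of the board's open +y edge, at the height of its top
- dish: loose white two-section dish, 250 g empty, 180 (x) x 158 mm (y). A 64 mm high divider at x = 0 parts the lemons (-x section) from the garlic (+x). Side walls 44 mm high. Floor 4 mm thick, flat to 65 mm from the divider, then a ramp rising 30 degrees to the lip, 18 mm high at x = +-90. Origin: centre of underside. Any yaw at the start; both ends look alike, only the contents differ
- dish_grip (a point): centre of the dish's wooden grip, which stands over the divider: 16 mm thick (x), 70 mm wide (y), 38 mm high, its centre 117 mm above the dish's underside
- dish_lip_a (a point): middle of the lip of the lemon section (dish x = -90 mm, 18 mm up). The section empties over it when the dish is tipped 45 to 55 degrees that way; the divider holds back what is in the other section
- dish_lip_b (a point): middle of the lip of the garlic section (dish x = +90 mm, 18 mm up)
- scraper: loose wooden scraper block, about 250 g, standing upright behind the tray, its x about across the worktop: a foot 130 mm (x) x 40 mm (y) x 34 mm high, a narrower neck, and a rounded grip on top 100 mm (x) x 22 mm (y), from 63 to 99 mm above the underside. Origin at the centre of the underside
- scraper_grip (a point): centre of the scraper's grip, 81 mm above its underside
- chicken_a: one of up to four identical pieces of raw chicken, each 64 x 79 x 38 mm (x, y, z), 90 g, lying on the carving board (None if this one is absent); origin at the centre of its underside
- chicken_b: one of up to four identical pieces of raw chicken, each 64 x 79 x 38 mm (x, y, z), 90 g, lying on the carving board (None if this one is absent); origin at the centre of its underside
- chicken_c: one of up to four identical pieces of raw chicken, each 64 x 79 x 38 mm (x, y, z), 90 g, lying on the carving board (None if this one is absent); origin at the centre of its underside
- chicken_d: one of up to four identical pieces of raw chicken, each 64 x 79 x 38 mm (x, y, z), 90 g, lying on the carving board (None if this one is absent); origin at the centre of its underside
- lemon_a: one of up to two lemons, egg-shaped, 71 mm long, 53 mm thick, 85 g, in the dish's -x section, long axis along the dish's y so that it rolls along the dish's x (None if absent); origin on its skin, at the centre of its underside at the start: it goes round as the lemon rolls, 26 mm from the lemon's centre
- lemon_b: one of up to two lemons, egg-shaped, 71 mm long, 53 mm thick, 85 g, in the dish's -x section, long axis along the dish's y so that it rolls along the dish's x (None if absent); origin on its skin, at the centre of its underside at the start: it goes round as the lemon rolls, 26 mm from the lemon's centre
- garlic_a: one of two garlic bulbs, 53 mm in every direction, 31 g, in the section of the dish on the dish's +x side; origin at the centre of its underside
- garlic_b: one of two garlic bulbs, 53 mm in every direction, 31 g, in the section of the dish on the dish's +x side; origin at the centre of its underside
- salt_cup: bystander: clear cup of coarse salt, 106 mm across, 118 mm high, on the worktop left of the dish; origin at the centre of its underside
- pepper_mill: bystander: pepper mill, 44 mm across, 90 mm high, on the worktop near its front left corner; origin at the centre of its underside

How it is judged:
By the outcome, as a careful person would: the job done as asked, in the order asked, and still so for the second after the job is handed in, with the robot touching nothing.
Of chicken_a, chicken_b, chicken_c, chicken_d only 2 to 4 are there at a start; the rules pass over those that are not, and their reading is None.
Of lemon_a, lemon_b only 1 to 2 are there at a start; the rules pass over those that are not, and their reading is None.
At some moment in a run one of scraper, dish may be knocked a few centimetres aside while the robot is not near it.
It also fails if it takes over 176 s, if anything falls off the work surface, if the arm or the gripper's body presses on something with over 40 N, if the wrist force passes 120 N, or if a joint passes its speed limit or range.

## Working session

There is one attempt and no reset: what is moved stays moved. The work goes in short steps, Python scripts to look and compute and a tool call to move; the robot and the scene stay as the last step left them, time stands still between calls to the robot, and variables do not carry over. Pictures are saved under pics/ and viewed, at most 14 in all, crops included, and the job is handed in when it is done.

Besides the shell and the picture viewer there is one more tool, called by a JSON object that holds its "method" and its "body". play_rows: Moves the arm, as the interface text tells. Its arguments: {"type":"object","properties":{"steps":{"type":"array"},"jaw":{"type":"number"},"grip_force":{"type":"number"}},"required":["steps"]}

```bash
ls; mkdir -p pics; python3 - <<'E'
from workcell import bot
import cv2
s=bot.read_state();print(s)
for n in("scene","top"):
    c=bot.read_camera(n);cv2.imwrite(f"pics/{n}0.png",c["pixels"]);print(n,c["mtx"],c["dist"],c["R"],c["t"])
E
```

```text
pics
{'time': 0.0, 'q': array([-1.19988186e+00,  2.64749173e-01,  1.60538804e+00, -4.39083229e-05,
        1.27370130e+00, -3.68769153e-02]), 'joint_vel': array([-0.00089128, -0.00143484,  0.00014016,  0.00025034, -0.00114495,
       -0.00081764]), 'joint_torque': array([ 1.38074720e-03, -5.15103471e+01, -3.67312825e+01, -1.22977403e-04,
        1.28160033e-02,  3.08977940e-05]), 'tool_pos': array([ 0.26743901, -0.61899571,  0.24695709]), 'tcp_rot': array([-3.07434909e+00, -6.35700856e-01,  6.51022245e-04]), 'wrist_force': array([-0.30797736, -0.21357354, -0.15280399]), 'torque': array([ 0.01273336, -0.06538525,  0.06593282]), 'grip_force': 0.0, 'width': 1.0001034567603728}
scene [[460.26738785   0.         276.40518806]
 [  0.         460.26738785 214.42607194]
 [  0.           0.           1.        ]] [0.01237997 0.         0.         0.         0.        ] [[ 0.74957455 -0.66182406 -0.01126542]
 [-0.27700522 -0.29818483 -0.91342975]
 [ 0.60117061  0.68780428 -0.40684048]] [-0.39781564  0.25117295  1.07216488]
top [[466.93238829   0.         279.18248737]
 [  0.         466.93238829 208.66363994]
 [  0.           0.           1.        ]] [-0.02209024  0.          0.          0.          0.        ] [[ 1.50018141e-03 -9.99983112e-01 -5.61472835e-03]
 [-9.90438929e-01 -7.11297915e-04 -1.37950069e-01]
 [ 1.37943746e-01  5.76799567e-03 -9.90423270e-01]] [0.04327036 0.54948157 1.38834818]
```

View pics/scene0.png

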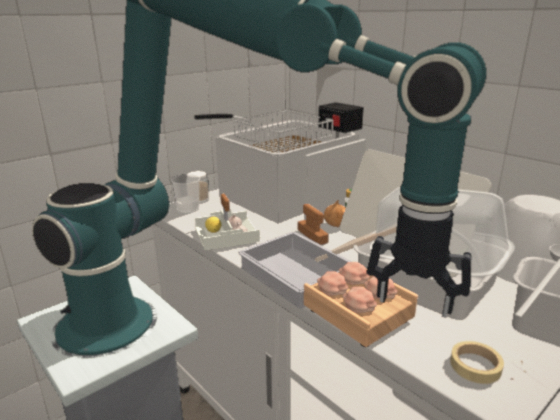

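View pics/top0.png

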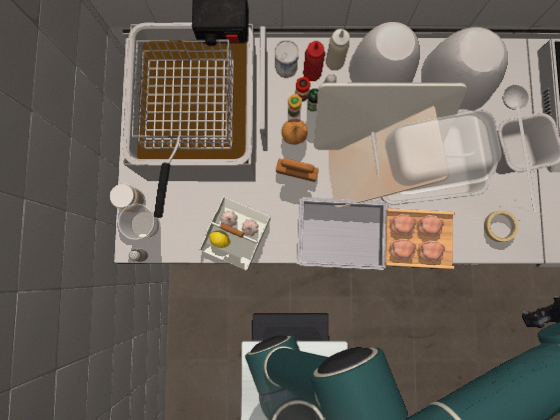

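The four chicken pieces are on the board at about (417,238). The tray is at (342,234), the scraper at (298,170), and the dish at (236,233) with the lemon at (219,239). I'll zoom in.

```bash
cat > h.py <<'E'
import numpy as np, cv2
from scipy.spatial.transform import Rotation as Ro
from workcell import bot
def w(c,uv,z):
    "pixels -> world points on height z"
    p=cv2.undistortPoints(np.array(uv,float).reshape(-1,1,2),c["mtx"],np.array(c["dist"]))[:,0]
    d=np.c_[p,np.ones(len(p))]@c["R"]; o=-c["R"].T@c["t"]
    return o+d*((z-o[2])/d[:,2])[:,None]
def px(c,X):
    return cv2.projectPoints(np.array(X,float).reshape(-1,3),cv2.Rodrigues(c["R"])[0],c["t"],c["mtx"],np.array(c["dist"]))[0][:,0]
def crop(c,name,x0,y0,x1,y1,k):
    cv2.imwrite(name,cv2.resize(c["pixels"][y0:y1,x0:x1],None,fx=k,fy=k,interpolation=cv2.INTER_CUBIC))
E
python3 - <<'E'
from h import *
c=bot.read_camera("top")
crop(c,"pics/c1.png",190,145,465,285,2.9)
c=bot.read_camera("scene")
crop(c,"pics/c2.png",150,160,430,350,2.85)
E
```

```text
(no output)
```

View pics/c1.png

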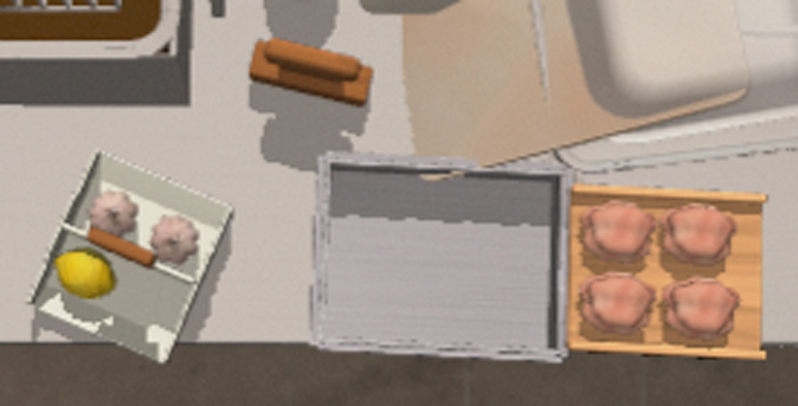

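View pics/c2.png

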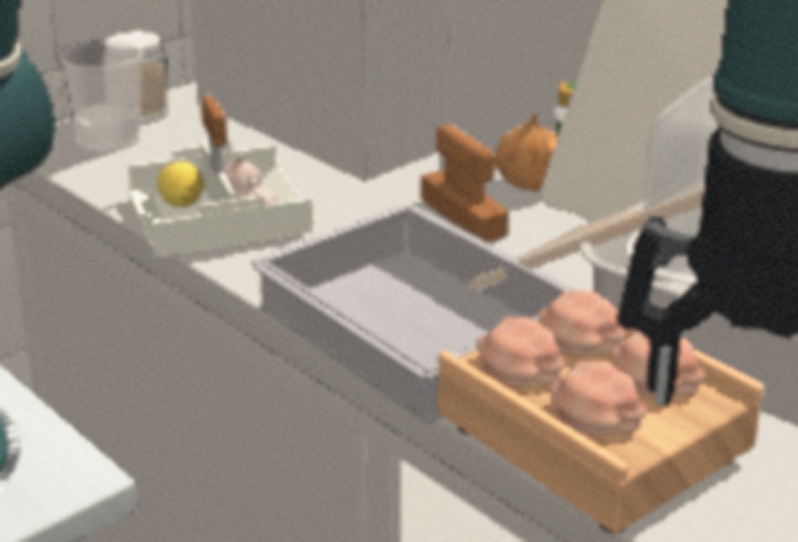

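```bash
python3 - <<'E'
from h import *
np.set_printoptions(precision=4,suppress=True)
c=bot.read_camera("top")
f=lambda L:[[190+(a+.5)/2.9-.5,145+(b+.5)/2.9-.5] for a,b in L]
def P(n,L,z): print(n,*np.round(w(c,f(L),z)[:,:2],4).tolist())
P("tray rim TL TR BR BL",[(318,154),(568,168),(565,360),(312,346)],.055)
P("board rimtops outer TR BR; edge",[(768,195),(765,357)],.073)
P("board top edge near tray",[(570,185),(570,353)],.06)
P("chick",[(618,230),(700,233),(615,302),(700,305)],.09)
P("scr grip ends",[(267,50),(358,72)],.092)
P("scr foot front bottom edge top",[(249,75),(364,104)],.034)
P("dish grip ends",[(90,235),(153,258)],.136)
P("dish corners",[(98,152),(232,210),(165,362),(32,300)],.03)
P("dish divider ends",[(64,226),(194,281)],.064)
P("salt,pepper",[((136-190)*2.9,(222-145)*2.9),((134-190)*2.9,(254-145)*2.9)],.1)
print(c["R"].T@-c["t"])
s=bot.read_state();R=Ro.from_rotvec(s["tcp_rot"]).as_matrix();print(R)
E
```

```text
tray rim TL TR BR BL [0.5804, -0.0172] [0.5658, -0.2778] [0.3672, -0.2689] [0.3812, -0.0102]
board rimtops outer TR BR; edge [0.5352, -0.4788] [0.37, -0.4676]
board top edge near tray [0.5472, -0.2782] [0.3742, -0.2731]
chick [0.4972, -0.3186] [0.4942, -0.4015] [0.4246, -0.3131] [0.4216, -0.3985]
scr grip ends [0.6827, 0.0362] [0.6596, -0.0572]
scr foot front bottom edge top [0.6694, 0.0554] [0.6378, -0.0672]
dish grip ends [0.487, 0.2089] [0.4645, 0.147]
dish corners [0.5865, 0.216] [0.5245, 0.073] [0.365, 0.1422] [0.4292, 0.2825]
dish divider ends [0.5036, 0.2454] [0.4471, 0.1108]
salt,pepper [0.5022, 0.4627] [0.409, 0.4645]
[0.3526 0.0357 1.4511]
[[ 0.918   0.3965 -0.0004]
 [ 0.3965 -0.918   0.0011]
 [ 0.     -0.0011 -1.    ]]
```

{"method": "play_rows", "body": {"steps": [0.354, -0.358, 0, -0.45, 0.354, -0.358, 0, -0.45, 0.354, -0.358, 0, -0.45, 0.354, -0.358, 0, -0.45, 0.354, -0.358, 0, -0.45, 0.354, -0.358, 0, -0.45, 0.354, -0.358, 0, -0.915, 0.354, -0.358, 0, -0.915, 0.354, -0.358, 0, -0.915, 0.354, -0.358, 0, -0.915], "jaw": 0}}

```text
time: 1.5
tool_pos: [0.4509, -0.1497, 0.2483]
tcp_rot: [2.478, 1.931, -0.0]
wrist_force: [0.5, -0.4, -0.7]
width: 1.0
grip_force: 0.0
```

```bash
cat >> h.py <<'E'
def go(x,y,z,phi):
    "shift and turn to a TCP position with tool y at world angle phi (deg)"
    s=bot.read_state();R=Ro.from_rotvec(s["tcp_rot"]).as_matrix()
    a=np.degrees(np.arctan2(R[1,1],R[0,1]));d=R.T@(np.array([x,y,z])-s["tool_pos"])
    print("t",round(s["time"],2),"pos",s["tool_pos"].round(4),"phi",a.round(2),"j6",s["q"][5].round(2),"F",s["wrist_force"].round(1),"w",round(s["width"],3),round(s["grip_force"],1))
    print(" ->",d.round(4),"turn",round(-np.radians((phi-a+180)%360-180),3))
E
python3 - <<'E'
from h import *
go(.672,-.011,.18,-14.2)
c=bot.read_camera("top"); crop(c,"pics/c3.png",190,130,465,285,2.9)
E
```

```text
t 1.5 pos [ 0.4509 -0.1497  0.2483] phi -14.13 j6 -0.13 F [ 0.5 -0.4 -0.7] w 1.0 0.0
 -> [0.1885 0.1806 0.0683] turn 0.001
```

{"method": "play_rows", "body": {"steps": [0.1885, 0.1806, 0.068, 0, 0.1885, 0.1806, 0.068, 0, 0.1885, 0.1806, 0.068, 0, 0.1885, 0.1806, 0.068, 0, 0.1885, 0.1806, 0.068, 0, 0.1885, 0.1806, 0.068, 0]}}

```text
time: 2.3
tool_pos: [0.6721, -0.0129, 0.1791]
tcp_rot: [-2.479, -1.927, 0.003]
wrist_force: [0.1, -0.1, -0.7]
width: 0.998
grip_force: 0.0
```

```bash
python3 - <<'E'
from h import *
go(.672,-.011,.08,-14.2)
c=bot.read_camera("top"); crop(c,"pics/c3.png",230,110,430,260,3.5)
c=bot.read_camera("scene"); crop(c,"pics/c4.png",230,100,430,250,3.5)
a=cv2.imread("pics/c3.png");b=cv2.imread("pics/c4.png")
cv2.imwrite("pics/c5.png",cv2.resize(np.hstack([a,b]),(800,300)))
E
```

```text
t 2.3 pos [ 0.6721 -0.0129  0.1791] phi -14.27 j6 0.19 F [ 0.1 -0.1 -0.7] w 0.998 0.0
 -> [ 0.0019 -0.0003  0.0991] turn -0.001
```

View pics/c5.png

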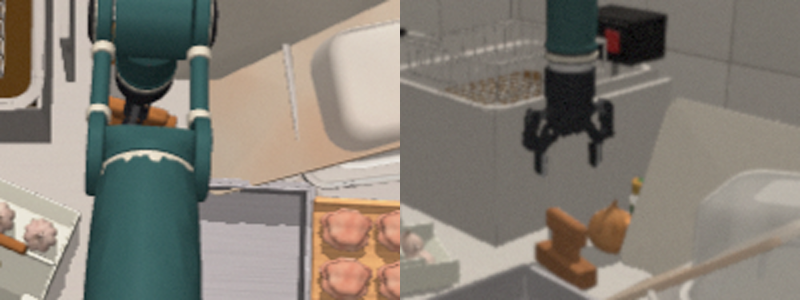

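The gripper hovers above the scraper (about (135,110) in the left half), and the onion is close behind it. I'll descend with the jaw half closed.

{"method": "play_rows", "body": {"steps": [0.002, 0, 0.05, 0, 0.002, 0, 0.05, 0, 0.002, 0, 0.08, 0, 0.002, 0, 0.099, 0, 0.002, 0, 0.099, 0, 0.002, 0, 0.099, 0], "jaw": 95, "grip_force": 60}}

```text
time: 3.15
tool_pos: [0.6732, -0.0105, 0.0827]
tcp_rot: [2.478, 1.929, 0.002]
wrist_force: [-0.4, -0.2, 0.3]
width: 0.625
grip_force: 0.0
```

{"method": "play_rows", "body": {"steps": [0, 0, 0, 0, 0, 0, 0, 0, 0, 0, 0, 0, 0, 0, 0, 0, 0, 0, 0, 0, 0, 0, 0, 0], "jaw": 255}}

```text
time: 3.9
tool_pos: [0.6734, -0.0103, 0.0825]
tcp_rot: [2.478, 1.929, 0.002]
wrist_force: [-0.1, 0.1, 5.0]
width: 0.25
grip_force: 59.3
```

{"method": "play_rows", "body": {"steps": [0, 0, -0.02, 0, 0, 0, -0.06, 0, 0, 0, -0.1, 0, 0, 0, -0.1, 0]}}

```text
time: 4.4
tool_pos: [0.6754, -0.0104, 0.1865]
tcp_rot: [2.475, 1.926, 0.01]
wrist_force: [0.3, -0.9, -2.0]
width: 0.245
grip_force: 59.3
```

```bash
python3 - <<'E'
from h import *
go(.46,-.20,.2,-93.1)
c=bot.read_camera("scene"); crop(c,"pics/c6.png",230,100,430,250,3.5)
E
```

```text
t 4.4 pos [ 0.6754 -0.0104  0.1865] phi -14.21 j6 0.2 F [ 0.3 -0.9 -2. ] w 0.245 59.3
 -> [-0.2366 -0.1621 -0.0152] turn 1.377
```

View pics/c6.png

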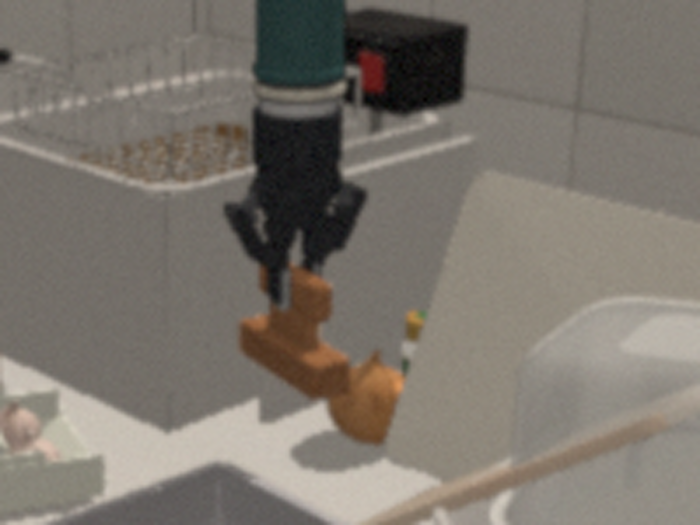

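The scraper is held upright and clear (at about (295,330)).

{"method": "play_rows", "body": {"steps": [-0.06, -0.04, -0.015, 0.17, -0.12, -0.08, -0.015, 0.34, -0.18, -0.12, -0.015, 0.51, -0.237, -0.162, -0.015, 0.68, -0.237, -0.162, -0.015, 0.85, -0.237, -0.162, -0.015, 1.02, -0.237, -0.162, -0.015, 1.19, -0.237, -0.162, -0.015, 1.377, -0.237, -0.162, -0.015, 1.377]}}

```text
time: 5.58
tool_pos: [0.4557, -0.1996, 0.1941]
tcp_rot: [-3.139, 0.082, 0.006]
wrist_force: [-0.7, -0.4, -2.3]
width: 0.251
grip_force: 59.9
```

```bash
python3 - <<'E'
from h import *
go(.449,-.509,.21,-93.1)
E
```

```text
t 5.58 pos [ 0.4557 -0.1996  0.1941] phi -93.0 j6 1.16 F [-0.7 -0.4 -2.3] w 0.251 59.9
 -> [ 0.0094  0.3093 -0.0165] turn 0.002
```

{"method": "play_rows", "body": {"steps": [0.009, 0.03, -0.0165, 0, 0.009, 0.08, -0.0165, 0, 0.009, 0.135, -0.0165, 0, 0.009, 0.19, -0.0165, 0, 0.009, 0.245, -0.0165, 0, 0.009, 0.285, -0.0165, 0, 0.009, 0.309, -0.0165, 0, 0.009, 0.309, 0.02, 0, 0.009, 0.309, 0.046, 0, 0.009, 0.309, 0.046, 0]}}

```text
time: 6.82
tool_pos: [0.4473, -0.5067, 0.1452]
tcp_rot: [-3.133, 0.081, 0.01]
wrist_force: [1.2, 0.5, -2.2]
width: 0.247
grip_force: 60.1
```

```bash
python3 - <<'E'
from h import *
go(.449,-.509,.146,-93.1)
c=bot.read_camera("top"); crop(c,"pics/c7.png",330,180,530,330,2)
d=bot.read_camera("scene"); crop(d,"pics/c8.png",290,200,490,350,2)
a=cv2.imread("pics/c7.png");b=cv2.imread("pics/c8.png")
cv2.imwrite("pics/c9.png",np.hstack([a,b]))
E
```

```text
t 6.83 pos [ 0.4473 -0.5067  0.1452] phi -92.95 j6 0.74 F [ 1.2  0.5 -2.2] w 0.247 60.1
 -> [ 0.0018  0.0022 -0.0008] turn 0.003
```

View pics/c9.png

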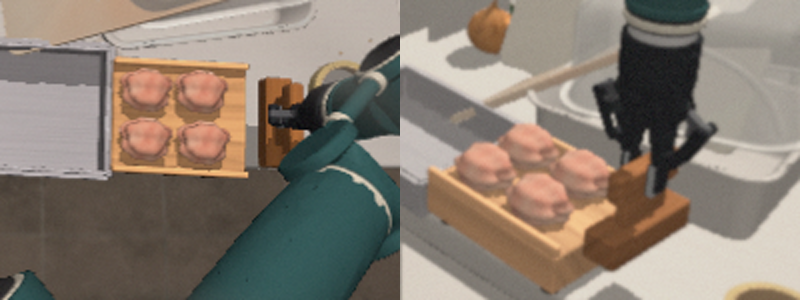

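```bash
python3 - <<'E'
from h import *
c=bot.read_camera("top")
f=lambda L:[[330+(a+.5)/2-.5,180+(b+.5)/2-.5] for a,b in L]
print(w(c,f([(259,78),(259,167)]),.0975)); print(w(c,f([(247,65),(247,177),(113,58),(113,174)]),.073))
# scan the column of pixels at board end and foot for edges
g=cv2.cvtColor(c["pixels"],cv2.COLOR_BGR2HSV)
for u in (398,420,448,450,462,464): print(u,[tuple(map(int,x)) for x in g[205:216,u]],'|',[tuple(map(int,x)) for x in g[260:271,u]])
E
```

```text
[[ 0.51180118 -0.48257722  0.0975    ]
 [ 0.38259568 -0.47604342  0.0975    ]]
[[ 0.53417025 -0.47500545  0.073     ]
 [ 0.36857559 -0.46691516  0.073     ]
 [ 0.54455629 -0.27532843  0.073     ]
 [ 0.37299017 -0.27026732  0.073     ]]
398 [(12, 25, 187), (13, 25, 195), (11, 25, 197), (12, 35, 167), (15, 115, 229), (15, 128, 233), (14, 131, 189), (14, 126, 125), (14, 132, 139), (13, 128, 134), (10, 117, 186)] | [(14, 130, 141), (14, 131, 142), (14, 134, 118), (17, 120, 232), (15, 127, 235), (14, 134, 213), (15, 138, 83), (17, 62, 82), (15, 60, 85), (15, 61, 84), (15, 61, 84)]
420 [(12, 24, 194), (11, 25, 194), (13, 25, 194), (14, 25, 192), (14, 25, 194), (18, 94, 230), (16, 122, 234), (14, 132, 211), (14, 132, 129), (14, 131, 142), (14, 131, 148)] | [(13, 131, 144), (14, 132, 147), (14, 132, 143), (14, 131, 169), (17, 119, 234), (16, 123, 235), (15, 127, 228), (14, 130, 112), (13, 64, 84), (16, 64, 84), (17, 61, 84)]
448 [(13, 25, 195), (15, 24, 192), (12, 26, 195), (12, 23, 192), (13, 24, 193), (13, 24, 194), (14, 77, 208), (16, 118, 232), (15, 124, 232), (14, 132, 154), (14, 135, 1
[... 491 characters left out ...]
27, 181), (14, 60, 85), (17, 57, 80)]
462 [(15, 27, 191), (13, 24, 192), (14, 26, 193), (13, 25, 191), (13, 24, 193), (13, 24, 193), (14, 26, 193), (13, 25, 192), (15, 24, 193), (13, 25, 192), (13, 28, 192)] | [(13, 157, 70), (13, 157, 73), (14, 105, 80), (15, 25, 103), (15, 45, 80), (14, 64, 84), (14, 66, 85), (15, 68, 83), (15, 67, 84), (17, 72, 81), (14, 58, 83)]
464 [(14, 25, 192), (14, 25, 193), (13, 24, 192), (11, 25, 193), (13, 25, 192), (13, 25, 193), (12, 23, 192), (13, 25, 192), (12, 27, 192), (16, 25, 192), (12, 24, 192)] | [(13, 172, 89), (12, 158, 87), (14, 108, 85), (14, 25, 113), (12, 41, 107), (13, 57, 80), (13, 65, 83), (17, 61, 84), (17, 62, 82), (19, 65, 83), (14, 63, 85)]
```

The foot lines up with the channel to within about 4 mm. Now I'll push gently.

{"method": "play_rows", "body": {"steps": [0.004, -0.015, -0.001, 0, 0.004, -0.035, -0.001, 0, 0.004, -0.055, -0.001, 0, 0.004, -0.075, -0.001, 0, 0.004, -0.09, -0.001, 0, 0.004, -0.105, -0.001, 0, 0.004, -0.12, -0.001, 0, 0.004, -0.135, -0.001, 0, 0.004, -0.15, -0.001, 0, 0.004, -0.165, -0.001, 0]}}

```text
time: 8.22
tool_pos: [0.4625, -0.3437, 0.1511]
tcp_rot: [-3.14, 0.085, 0.0]
wrist_force: [0.3, -1.0, -2.6]
width: 0.248
grip_force: 60.0
```

{"method": "play_rows", "body": {"steps": [0, -0.015, 0, 0, 0, -0.03, 0, 0, 0, -0.045, 0, 0, 0, -0.06, 0, 0, 0, -0.075, 0, 0, 0, -0.075, 0, 0]}}

```text
time: 8.98
tool_pos: [0.4665, -0.2686, 0.1512]
tcp_rot: [-3.14, 0.083, 0.001]
wrist_force: [-0.1, 0.1, -1.9]
width: 0.248
grip_force: 60.0
```

```bash
python3 - <<'E'
from h import *
go(.46,-.2,.146,-92.95)
c=bot.read_camera("top"); crop(c,"pics/d1.png",270,180,470,330,2)
d=bot.read_camera("scene"); crop(d,"pics/d2.png",230,200,430,350,2)
a=cv2.imread("pics/d1.png");b=cv2.imread("pics/d2.png")
cv2.imwrite("pics/d3.png",np.hstack([a,b]))
E
```

```text
t 8.97 pos [ 0.4665 -0.2686  0.1512] phi -93.02 j6 1.05 F [-0.1  0.1 -1.9] w 0.248 60.0
 -> [-0.0101 -0.0682  0.0052] turn -0.001
```

View pics/d3.png

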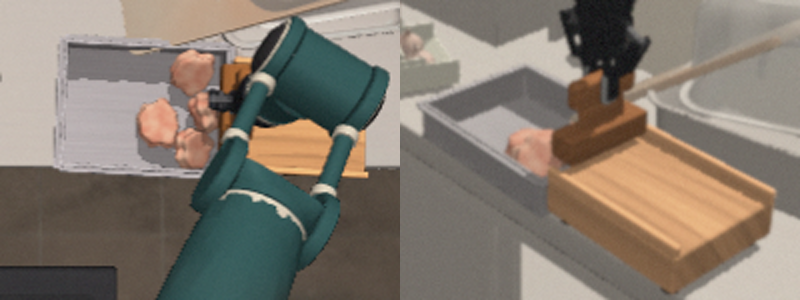

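The board is clear and four pieces are in the tray. I'll push a little further, lift, and look.

{"method": "play_rows", "body": {"steps": [-0.002, -0.015, 0, 0, -0.004, -0.03, 0, 0, -0.005, -0.045, 0, 0, -0.005, -0.045, 0, 0, -0.005, -0.035, -0.03, 0, -0.005, -0.035, -0.06, 0, -0.005, -0.035, -0.09, 0, -0.005, -0.035, -0.09, 0]}}

```text
time: 10.07
tool_pos: [0.4646, -0.2352, 0.2433]
tcp_rot: [3.139, -0.085, 0.006]
wrist_force: [0.0, -0.0, -2.9]
width: 0.246
grip_force: 60.2
```

```bash
python3 - <<'E'
from h import *
go(.60,.0,.22,-14)
E
```

```text
t 10.07 pos [ 0.4646 -0.2352  0.2433] phi -93.1 j6 1.11 F [ 0.  -0.  -2.9] w 0.246 60.2
 -> [ 0.1224 -0.2423  0.0233] turn -1.381
```

{"method": "play_rows", "body": {"steps": [0.02, -0.04, 0.0, -0.17, 0.04, -0.08, 0.0, -0.34, 0.06, -0.12, 0.0, -0.51, 0.08, -0.16, 0.0, -0.68, 0.1, -0.2, 0.0, -0.85, 0.122, -0.242, 0.0, -1.02, 0.122, -0.242, 0.0, -1.19, 0.122, -0.242, 0.0, -1.381, 0.122, -0.242, 0.0, -1.381]}}

```text
time: 11.2
tool_pos: [0.597, 0.0007, 0.2385]
tcp_rot: [-2.474, -1.931, 0.005]
wrist_force: [-0.2, -0.6, -3.0]
width: 0.25
grip_force: 60.3
```

```bash
python3 - <<'E'
from h import *
go(.672,-.008,.0835,-14.2)
E
```

```text
t 11.2 pos [0.597  0.0007 0.2385] phi -14.06 j6 0.2 F [-0.2 -0.6 -3. ] w 0.25 60.3
 -> [0.0099 0.0755 0.1546] turn 0.003
```

{"method": "play_rows", "body": {"steps": [0.01, 0.04, 0, 0, 0.01, 0.0755, 0.02, 0, 0.01, 0.0755, 0.06, 0, 0.01, 0.0755, 0.1, 0, 0.01, 0.0755, 0.125, 0, 0.01, 0.0755, 0.14, 0, 0.01, 0.0755, 0.148, 0, 0.01, 0.0755, 0.152, 0, 0.01, 0.0755, 0.155, 0, 0.01, 0.0755, 0.155, 0]}}

```text
time: 12.45
tool_pos: [0.6745, -0.0081, 0.087]
tcp_rot: [2.475, 1.934, 0.001]
wrist_force: [0.4, -0.3, -2.8]
width: 0.249
grip_force: 60.7
```

```bash
python3 - <<'E'
from h import *
go(.672,-.008,.0835,-14.2)
E
```

```text
t 12.45 pos [ 0.6745 -0.0081  0.087 ] phi -13.99 j6 0.2 F [ 0.4 -0.3 -2.8] w 0.249 60.7
 -> [-0.0005 -0.0025  0.0035] turn 0.004
```

{"method": "play_rows", "body": {"steps": [0, 0, 0.002, 0, 0, 0, 0.004, 0, 0, 0, 0.005, 0, 0, 0, 0.005, 0]}}

```text
time: 12.95
tool_pos: [0.6746, -0.0081, 0.0825]
tcp_rot: [2.475, 1.934, 0.001]
wrist_force: [-2.3, -0.5, 4.8]
width: 0.252
grip_force: 61.7
```

Contact made; release with a small opening and rise.

{"method": "play_rows", "body": {"steps": [0, 0, -0.001, 0, 0, 0, -0.001, 0, 0, 0, -0.001, 0, 0, 0, -0.001, 0], "jaw": 110}}

```text
time: 13.45
tool_pos: [0.674, -0.0082, 0.082]
tcp_rot: [-2.475, -1.934, 0.0]
wrist_force: [0.5, -0.1, 0.3]
width: 0.57
grip_force: 0.0
```

{"method": "play_rows", "body": {"steps": [0, 0, -0.03, 0, 0, 0, -0.07, 0, 0, 0, -0.12, 0, 0, 0, -0.17, 0, 0, -0.06, -0.17, 0, 0, -0.12, -0.17, 0, 0.03, -0.18, -0.17, 0.17, 0.06, -0.24, -0.17, 0.34, 0.06, -0.24, -0.17, 0.5, 0.06, -0.24, -0.17, 0.5]}}

```text
time: 14.7
tool_pos: [0.4551, 0.1087, 0.2526]
tcp_rot: [2.874, 1.267, 0.001]
wrist_force: [1.0, -0.8, 1.0]
width: 0.568
grip_force: 0.0
```

```bash
python3 - <<'E'
from h import *
go(.4757,.178,.25,-113)
c=bot.read_camera("top"); crop(c,"pics/e1.png",190,145,465,285,2.9)
E
```

```text
t 14.7 pos [0.4551 0.1087 0.2526] phi -42.43 j6 0.92 F [ 1.  -0.8  1. ] w 0.568 0.0
 -> [ 0.0651 -0.0315  0.0026] turn 1.232
```

View pics/e1.png

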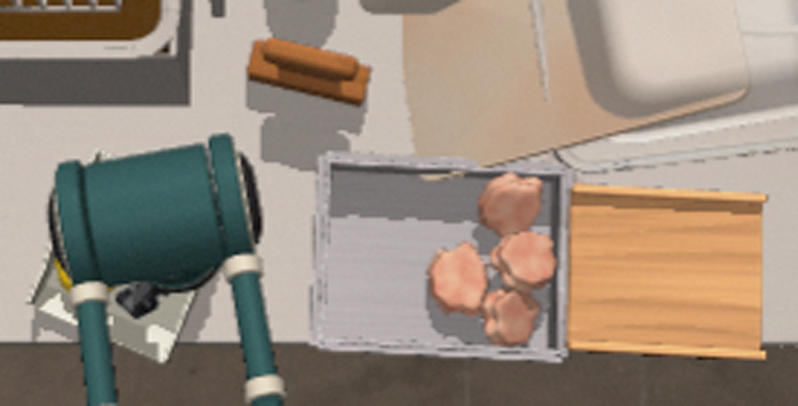

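The scraper stands upright at (308,72), all four pieces are in the tray around (505,265), and the dish hasn't moved. Next I'll rotate over the dish.

{"method": "play_rows", "body": {"steps": [0.03, -0.015, 0, 0.17, 0.065, -0.0315, 0, 0.34, 0.065, -0.0315, 0, 0.51, 0.065, -0.0315, 0, 0.68, 0.065, -0.0315, 0, 0.85, 0.065, -0.0315, 0, 1.02, 0.065, -0.0315, 0, 1.19, 0.065, -0.0315, 0, 1.232, 0.065, -0.0315, 0, 1.232], "jaw": 0}}

```text
time: 15.88
tool_pos: [0.4775, 0.1766, 0.2521]
tcp_rot: [3.077, -0.63, -0.0]
wrist_force: [0.0, -0.6, -0.5]
width: 1.001
grip_force: 0.0
```

```bash
python3 - <<'E'
from h import *
go(.4757,.178,.165,-113)
c=bot.read_camera("scene"); crop(c,"pics/e2.png",150,130,290,250,5)
E
```

```text
t 15.88 pos [0.4775 0.1766 0.2521] phi -113.14 j6 2.28 F [ 0.  -0.6 -0.5] w 1.001 0.0
 -> [-0.0022 -0.0006  0.0871] turn -0.002
```

View pics/e2.png

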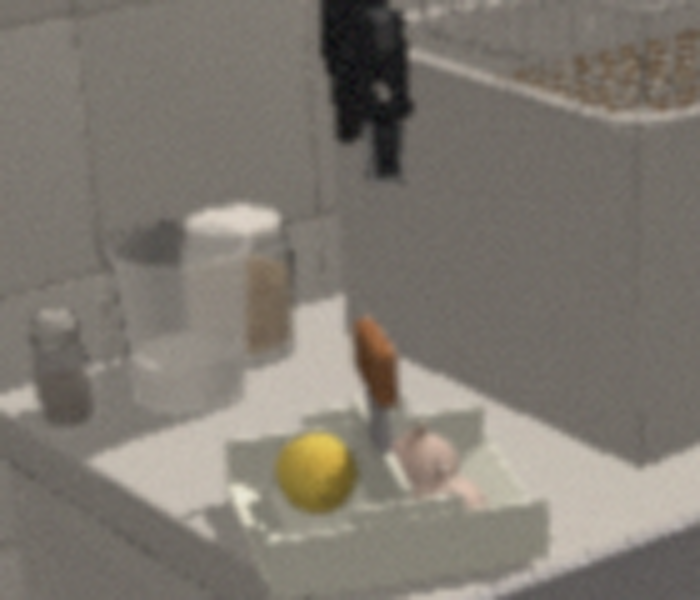

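```bash
python3 - <<'E'
from h import *
c=bot.read_camera("scene")
a=np.radians(-23);ex=np.array([np.cos(a),np.sin(a),0]);ey=np.array([-np.sin(a),np.cos(a),0])
o=np.array([.4757,.178,0])
P=[o+sx*.008*ex+sy*.035*ey+[0,0,z] for sy in(-1,1) for sx in(-1,1) for z in(.098,.136)]
print(((px(c,P)-[150,130]+.5)*5).round())
hsv=cv2.cvtColor(c["pixels"],cv2.COLOR_BGR2HSV)
m=(hsv[...,1]>130)&(hsv[...,0]<20)
ys,xs=np.where(m[190:214,215:235]);print("blob",((xs.min()+215-150)*5,(xs.max()+216-150)*5,(ys.min()+190-130)*5,(ys.max()+191-130)*5))
E
```

```text
[[378. 410.]
 [375. 353.]
 [404. 407.]
 [401. 349.]
 [354. 369.]
 [351. 313.]
 [379. 366.]
 [375. 310.]]
blob (np.int64(360), np.int64(390), np.int64(325), np.int64(405))
```

The picture shows the gripper above the dish grip at (377,362), one lemon, and the garlic in its section. The predicted grip outline matches, so I'll descend.

{"method": "play_rows", "body": {"steps": [-0.002, -0.0005, 0.04, 0, -0.002, -0.0005, 0.08, 0, -0.002, -0.0005, 0.1, 0, -0.002, -0.0005, 0.12, 0, -0.002, -0.0005, 0.135, 0, -0.002, -0.0005, 0.147, 0, -0.002, -0.0005, 0.147, 0]}}

```text
time: 16.85
tool_pos: [0.4743, 0.1782, 0.1044]
tcp_rot: [3.077, -0.632, -0.002]
wrist_force: [0.6, 0.1, 0.4]
width: 1.0
grip_force: 0.0
```

{"method": "play_rows", "body": {"steps": [0, 0, 0, 0, 0, 0, 0, 0, 0, 0, 0, 0, 0, 0, 0, 0, 0, 0, 0, 0], "jaw": 255, "grip_force": 25}}

```text
time: 17.48
tool_pos: [0.476, 0.179, 0.1063]
tcp_rot: [-3.076, 0.632, -0.003]
wrist_force: [1.0, 2.4, 5.1]
width: 0.818
grip_force: 31.5
```

{"method": "play_rows", "body": {"steps": [0, 0, -0.01, 0, 0, 0, -0.02, 0, 0, 0, -0.03, 0, 0, 0, -0.03, 0]}}

```text
time: 17.98
tool_pos: [0.4755, 0.1786, 0.1364]
tcp_rot: [-3.076, 0.632, -0.003]
wrist_force: [0.2, 0.0, -3.7]
width: 0.818
grip_force: 31.0
```

```bash
python3 - <<'E'
from h import *
go(.486,.13,.20,-3)
c=bot.read_camera("scene"); crop(c,"pics/e3.png",150,130,290,250,5)
E
```

```text
t 17.98 pos [0.4755 0.1786 0.1364] phi -113.22 j6 2.29 F [ 0.2  0.  -3.7] w 0.818 31.0
 -> [ 0.0289  0.0405 -0.0636] turn -1.924
```

View pics/e3.png

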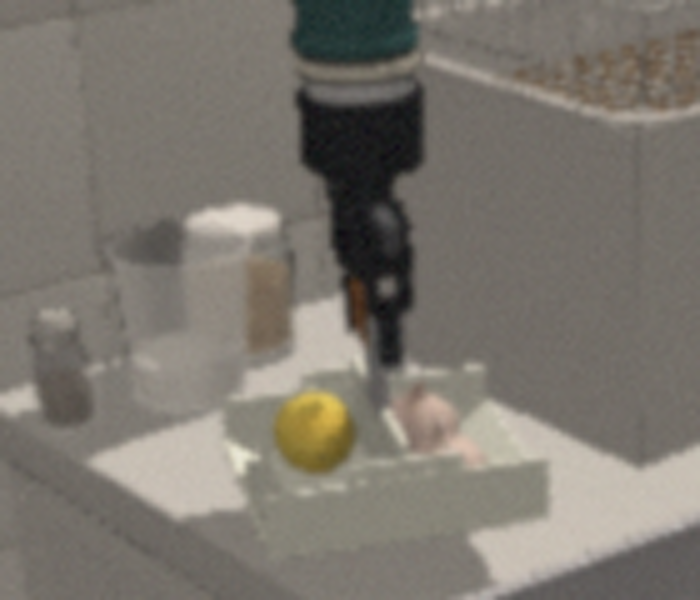

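The dish hangs level with lemon and garlic inside. Rotate it smoothly, lifting to clear the tray.

{"method": "play_rows", "body": {"steps": [0, 0, -0.01, -0.05, 0, 0, -0.025, -0.13, 0, 0, -0.04, -0.23, 0, 0, -0.05, -0.33, 0, 0, -0.05, -0.43, 0, 0, -0.05, -0.53, 0, 0, -0.05, -0.63, 0, 0, -0.05, -0.73, 0, 0, -0.05, -0.83, 0, 0, -0.05, -0.93]}}

```text
time: 19.27
tool_pos: [0.4744, 0.1783, 0.1846]
tcp_rot: [3.033, 0.82, -0.002]
wrist_force: [-0.6, -0.3, -3.7]
width: 0.814
grip_force: 31.0
```

{"method": "play_rows", "body": {"steps": [0, 0, 0, -0.1, 0, 0, 0, -0.2, 0, 0, 0, -0.3, 0, 0, 0, -0.4, 0, 0, 0, -0.5, 0, 0, 0, -0.6, 0, 0, 0, -0.7, 0, 0, 0, -0.8, 0, 0, 0, -0.9, 0, 0, 0, -0.99]}}

```text
time: 20.52
tool_pos: [0.4744, 0.1783, 0.1846]
tcp_rot: [-2.279, -2.161, 0.002]
wrist_force: [0.5, 0.0, -4.1]
width: 0.818
grip_force: 31.0
```

```bash
python3 - <<'E'
from h import *
go(.487,.12,.137,-3)
c=bot.read_camera("scene"); crop(c,"pics/f1.png",150,130,350,280,2)
d=bot.read_camera("top"); crop(d,"pics/f2.png",190,160,390,310,2)
cv2.imwrite("pics/f3.png",np.hstack([cv2.imread("pics/f2.png"),cv2.imread("pics/f1.png")]))
E
```

```text
t 20.52 pos [0.4744 0.1783 0.1846] phi -3.03 j6 0.36 F [ 0.5  0.  -4.1] w 0.818 31.0
 -> [-0.0575  0.0157  0.0476] turn -0.001
```

View pics/f3.png

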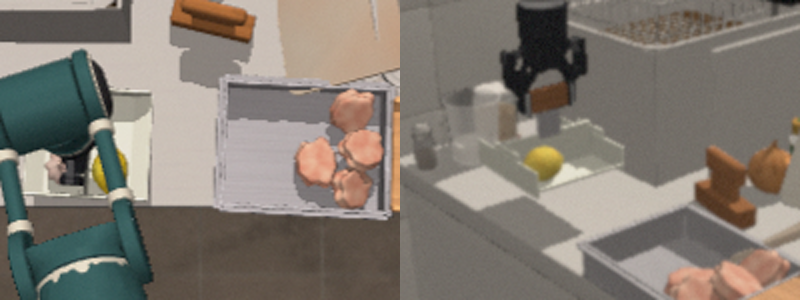

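The dish is level, with the lemon end facing the tray's +y wall. Plan: butt the lip against the wall's top edge and tip the dish about the pads.

{"method": "play_rows", "body": {"steps": [-0.02, 0.005, 0.01, 0, -0.04, 0.01, 0.02, 0, -0.0575, 0.0155, 0.03, 0, -0.0575, 0.0155, 0.04, 0, -0.0575, 0.0155, 0.0455, 0, -0.0575, 0.0155, 0.0455, 0]}}

```text
time: 21.38
tool_pos: [0.4866, 0.1205, 0.1391]
tcp_rot: [-2.282, -2.158, 0.002]
wrist_force: [0.4, 0.3, -4.0]
width: 0.817
grip_force: 31.0
```

{"method": "play_rows", "body": {"steps": [-0.01, 0, 0, 0, -0.02, 0, 0, 0, -0.03, 0, 0, 0, -0.035, 0, 0, 0, -0.04, 0, 0, 0, -0.044, 0, 0, 0, -0.047, 0, 0, 0, -0.05, 0, 0, 0, -0.05, 0, 0, 0]}}

```text
time: 22.5
tool_pos: [0.4846, 0.0711, 0.1401]
tcp_rot: [-2.282, -2.158, -0.002]
wrist_force: [-0.5, 5.1, -0.7]
width: 0.813
grip_force: 31.1
```

```bash
python3 - <<'E'
from h import *
go(.485,.074,.139,-3)
c=bot.read_camera("scene"); crop(c,"pics/g1.png",190,130,340,240,2.66)
d=bot.read_camera("top"); crop(d,"pics/g2.png",210,170,360,280,2.66)
cv2.imwrite("pics/g3.png",np.hstack([cv2.imread("pics/g2.png"),cv2.imread("pics/g1.png")]))
E
```

```text
t 22.5 pos [0.4846 0.0711 0.1401] phi -3.22 j6 0.15 F [-0.5  5.1 -0.7] w 0.813 31.1
 -> [0.003  0.0003 0.0011] turn -0.004
```

View pics/g3.png

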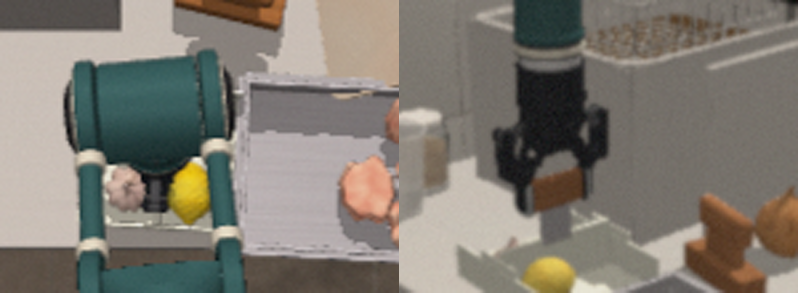

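{"method": "play_rows", "body": {"steps": [-0.007, 0, -0.0065, 0, -0.011, 0, -0.0095, 0, -0.016, 0, -0.0125, 0, -0.021, 0, -0.0155, 0, -0.026, 0, -0.018, 0, -0.031, 0, -0.0205, 0, -0.036, 0, -0.023, 0, -0.0415, 0, -0.025, 0, -0.047, 0, -0.027, 0, -0.047, 0, -0.027, 0]}}

```text
time: 23.85
tool_pos: [0.4817, 0.0227, 0.1669]
tcp_rot: [2.283, 2.158, -0.001]
wrist_force: [-0.8, 3.3, -3.4]
width: 0.819
grip_force: 31.0
```

```bash
python3 - <<'E'
from h import *
go(.485,.074,.139,-3)
c=bot.read_camera("scene"); crop(c,"pics/g4.png",190,130,340,240,4)
E
```

```text
t 23.85 pos [0.4817 0.0227 0.1669] phi -3.23 j6 0.05 F [-0.8  3.3 -3.4] w 0.819 31.0
 -> [0.0514 0.0004 0.0279] turn -0.004
```

View pics/g4.png

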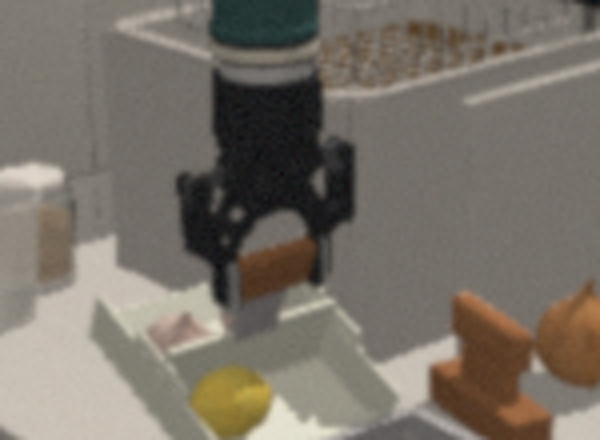

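The dish is tipping about the pads as planned, with the lemon against the lip side at (230,400) and the garlic held back. I'll continue the arc.

{"method": "play_rows", "body": {"steps": [-0.006, 0, -0.002, 0, -0.013, 0, -0.004, 0, -0.02, 0, -0.005, 0, -0.027, 0, -0.006, 0, -0.034, 0, -0.0065, 0, -0.041, 0, -0.007, 0, -0.048, 0, -0.007, 0, -0.054, 0, -0.007, 0, -0.059, 0, -0.007, 0, -0.059, 0, -0.007, 0]}}

```text
time: 25.15
tool_pos: [0.4783, -0.036, 0.1736]
tcp_rot: [2.283, 2.158, -0.001]
wrist_force: [1.4, 2.6, -4.4]
width: 0.814
grip_force: 30.0
```

```bash
cat >> h.py <<'E'
def yel():
    for n,z in(("scene",.06),("top",.03)):
        c=bot.read_camera(n);q=cv2.cvtColor(c["pixels"],cv2.COLOR_BGR2HSV)
        m=cv2.inRange(q,(22,150,90),(34,255,255));k,_,st,ce=cv2.connectedComponentsWithStats(m)
        print(n,[(st[i,4],ce[i].round(1).tolist(),w(c,[ce[i]],z)[0].round(3).tolist()) for i in range(1,k) if st[i,4]>12])
E
python3 - <<'E'
from h import *
go(.48,-.04,.172,-3); yel()
E
```

```text
t 25.15 pos [ 0.4783 -0.036   0.1736] phi -3.23 j6 -0.07 F [ 1.4  2.6 -4.4] w 0.814 30.0
 -> [-0.0039  0.0019  0.0016] turn -0.004
scene [(np.int32(156), [257.0, 238.2], [0.459, 0.003, 0.06])]
top [(np.int32(126), [298.7, 243.2], [0.445, -0.016, 0.03])]
```

{"method": "play_rows", "body": {"steps": [0, 0, 0, 0, 0, 0, 0, 0, -0.004, 0, 0, 0, -0.009, 0, 0, 0, -0.014, 0, 0, 0, -0.014, 0, 0, 0, -0.014, 0, 0, 0]}}

```text
time: 26.12
tool_pos: [0.4774, -0.0498, 0.174]
tcp_rot: [-2.283, -2.158, 0.001]
wrist_force: [-1.5, 3.4, -2.8]
width: 0.815
grip_force: 30.3
```

```bash
cat >> h.py <<'E'
def tri(a,b):
    "ray intersection: pixel a in scene, b in top"
    o=[];d=[]
    for n,p in(("scene",a),("top",b)):
        c=bot.read_camera(n);o.append(-c["R"].T@c["t"]);v=w(c,[p],0)[0]-o[-1];d.append(v/np.linalg.norm(v))
    s=np.linalg.lstsq(np.c_[d[0],-d[1]],o[1]-o[0],rcond=None)[0]
    p,q=o[0]+s[0]*d[0],o[1]+s[1]*d[1];print("tri",((p+q)/2).round(4),"gap",np.linalg.norm(p-q).round(4))
E
python3 - <<'E'
from h import *
go(.48,-.05,.172,-3); tri([257,238.2],[298.7,243.2]); yel()
E
```

```text
t 26.12 pos [ 0.4774 -0.0498  0.174 ] phi -3.22 j6 -0.1 F [-1.5  3.4 -2.8] w 0.815 30.3
 -> [-0.      0.0026  0.002 ] turn -0.004
tri [ 0.4432 -0.0151  0.0718] gap 0.0033
scene [(np.int32(132), [257.8, 239.0], [0.458, -0.003, 0.06])]
top [(np.int32(93), [303.5, 243.8], [0.443, -0.03, 0.03])]
```

{"method": "play_rows", "body": {"steps": [0, 0, 0, 0, 0, 0, 0, 0, 0, 0, 0, 0, 0, 0, 0, 0]}}

```text
time: 26.82
tool_pos: [0.4777, -0.0496, 0.1739]
tcp_rot: [2.282, 2.158, 0.0]
wrist_force: [-1.2, 2.5, -1.3]
width: 0.817
grip_force: 30.5
```

```bash
python3 - <<'E'
from h import *
go(.48,-.05,.172,-3); yel(); tri([257.8,239],[303.5,243.8])
for n,(x0,y0,x1,y1) in (("scene",(235,215,285,262)),("top",(270,190,330,265))):
    c=bot.read_camera(n);q=cv2.cvtColor(c["pixels"],cv2.COLOR_BGR2HSV)[y0:y1:2,x0:x1]
    print(n); 
    for r in q:
        print(''.join('Y' if 20<=h<=36 and s>120 else 'B' if 5<=h<20 and s>120 else '#' if v<60 else 'g' if 70<h<110 and s>60 else 'p' if s>60 and (h<16 or h>170) else 'w' if v>175 else '+' if v>130 else '-' for h,s,v in r.tolist()))
E
```

```text
t 26.82 pos [ 0.4777 -0.0496  0.1739] phi -3.2 j6 -0.1 F [-1.2  2.5 -1.3] w 0.817 30.5
 -> [-0.0003  0.0023  0.0019] turn -0.004
scene [(np.int32(132), [257.8, 238.9], [0.458, -0.003, 0.06])]
top [(np.int32(93), [303.5, 243.6], [0.443, -0.03, 0.03])]
tri [ 0.4392 -0.0276  0.0757] gap 0.0016
scene
+++++++++-----------+++++++++++++++++++++++----+++
-++++---------++++++++++++++++++++++++++++++----+-
++++++++++++++++++++++++++++++++++++++++++++---++-
----++++++++++++++++++++++++++++++++++++++++++----
---++++++++++++++++++++++++++++++++++++++++++++---
---+-++++++++++++++++++++++++++++++++++++++++++---
--++--+++++++++++++++++++++++++++++++++++++++++++-
+-++-++++++++++++++++YYYYYYYYYw+++++++++++++++++++
++--+-++++++++++++YYYYYYYYYYYYYYw+++++++++++++++++
+++--+-+++++++++YYYYYYYYYYYYYYYYYw++++++++++++++++
w++--+--+++++++YYYYYYYYYYYYYYYYYYY+++++++++++++++-
ww+++----++++++YYYYYYYYYYYYYYYYYYY++wwww++++------
www++----++++++YYYYYYYYYYYYYYYYYY+wwwww+++--------
wwww+++-++++++++YYYYYYYYYYYYYYYY-+++--------------
wwww++++---++++++-YYYYYYYYYYYYY-------------------
wwwww++++--+++++++++-YYYYYY----------
[... 2043 characters left out ...]
YYYYYYYY#####---#-+wwwwwwwwww
-+wwwww+++++---+wwwwwggggggggg-YYYYYYYYY####---#-wwwwwwwwwww
-------+++-p--++wwww+gggggggggYYYYYYYY++-###------wwwwwwwwww
------------++++wwww-gggggggg-YYYYYYY++-####--###-+wwwwwwwww
+-------++++++++wwww-gggggggg-YYYYY+ww+-#####-###-+wwwwwwwww
+-------++++++++www+ggggggggg--Y++wwwwwww+++++++++wwwwwwwwww
-----++++++wwwwwww+-gggggggg---+++wwwwwwwwwwwwwwwwwwwwwwwwww
+++++++------------ggggggggg--------+wwwwwwwwwwwwwwwwwwwwwww
++++++++++++++++++-++www+-gg--+-----++wwwwwwwwwwwwwwwwwwwwww
++++++++++++++++++wwwwwwwww+---------+wwwwwwwwwwwwwwwwwwwwww
++++++++-++++++-++wwwwwwwwww+++++++++++-+++++wwwwwwwwwww+++w
p-----p----pp-pp-+-ggggg--+++-+-------------+w++ww++++++++++
```

{"method": "play_rows", "body": {"steps": [-0.002, 0, -0.0015, 0, -0.004, 0, -0.003, 0, -0.005, 0, -0.004, 0, -0.006, 0, -0.005, 0, -0.006, 0, -0.005, 0]}}

```text
time: 27.75
tool_pos: [0.4774, -0.0561, 0.179]
tcp_rot: [2.282, 2.158, -0.0]
wrist_force: [-0.6, -0.3, -2.0]
width: 0.813
grip_force: 30.3
```

```bash
python3 - <<'E'
from h import *
go(.48,-.05,.172,-3); yel()
E
```

```text
t 27.75 pos [ 0.4774 -0.0561  0.179 ] phi -3.21 j6 -0.11 F [-0.6 -0.3 -2. ] w 0.813 30.3
 -> [0.0062 0.0022 0.007 ] turn -0.004
scene [(np.int32(206), [277.1, 262.4], [0.41, -0.141, 0.06])]
top [(np.int32(223), [328.6, 245.8], [0.437, -0.106, 0.03])]
```

The lemon is in the tray at about (0.437, -0.106). I'll retrace the arc slowly so the dish swings back while leaning on the rim.

{"method": "play_rows", "body": {"steps": [0.006, 0, 0.004, 0, 0.013, 0, 0.005, 0, 0.02, 0, 0.005, 0, 0.028, 0, 0.005, 0, 0.036, 0, 0.006, 0, 0.044, 0, 0.007, 0, 0.052, 0, 0.008, 0, 0.06, 0, 0.009, 0, 0.07, 0, 0.011, 0, 0.079, 0, 0.012, 0]}}

```text
time: 29.1
tool_pos: [0.4826, 0.0237, 0.1678]
tcp_rot: [2.281, 2.158, 0.002]
wrist_force: [-0.0, -0.2, 0.0]
width: 0.816
grip_force: 32.2
```

{"method": "play_rows", "body": {"steps": [0.007, 0, 0.002, 0, 0.014, 0, 0.005, 0, 0.021, 0, 0.008, 0, 0.028, 0, 0.011, 0, 0.034, 0, 0.015, 0, 0.04, 0, 0.019, 0, 0.046, 0, 0.024, 0, 0.05, 0, 0.025, 0, 0.06, 0, 0.02, 0, 0.07, 0, 0.01, 0]}}

```text
time: 30.35
tool_pos: [0.4855, 0.0939, 0.1572]
tcp_rot: [-2.283, -2.158, 0.0]
wrist_force: [0.1, -0.2, -2.6]
width: 0.818
grip_force: 31.3
```

```bash
python3 - <<'E'
from h import *
go(.487,.178,.15,-3.2); yel()
c=bot.read_camera("scene")
f=1
# expected dish corner pixels if level, vs image colours along the tray-side edge
q=cv2.cvtColor(c["pixels"],cv2.COLOR_BGR2HSV)
for r in q[170:256:2,180:270]:
    print(''.join('B' if 5<=h<20 and s>120 else '#' if v<60 else 'p' if s>48 and (h<14 or h>170) else 'G' if 28<=h<50 and s>15 and v>150 else 'g' if 28<=h<50 and s>15 else 'w' if v>175 else '+' if v>130 else '-' for h,s,v in r.tolist()))
s=bot.read_state()["tool_pos"];a=np.radians(86.8);ex=np.array([np.cos(a),np.sin(a),0]);ey=np.array([-np.sin(a),np.cos(a),0])
o=s-[0,0,.1063]
for X,Z in((-.09,.018),(-.09,.044),(0,.064),(.09,.044),(.09,.018)):
    print(X,Z,((px(c,[o+X*ex+Y*ey+[0,0,Z] for Y in(-.079,.079)])-[180,170])/[1,2]).round(1).tolist())
E
```

```text
t 30.35 pos [0.4855 0.0939 0.1572] phi -3.22 j6 0.2 F [ 0.1 -0.2 -2.6] w 0.818 31.3
 -> [ 0.0841 -0.0032  0.0072] turn -0.0
scene [(np.int32(200), [276.9, 262.4], [0.409, -0.14, 0.06])]
top [(np.int32(240), [328.7, 245.5], [0.438, -0.107, 0.03])]
---------------++++++++-------------------#----###########################--#######-------
--------+++wwwwwwwwwwwwww+----------------################################--#######-------
------++wwwwwwwwwwwwwwwww+---------------########---#######################-#######-------
-------++++wwwwwwwwww+++++---+-++--------########g--###############################-------
--------++++++++++++++-------+++---------########--####--#########g--##############-------
-------++++++++++++++++++-----+-----------#############--###------------###########-------
-------++++++++++++++++++------+----------#################--------------######-----------
------++++++++++++++----+++---------------################-------p-pppppp-####------------
-------+++++++++++++-----+-----+----------##############---pppppBBBBBBBBBB##--------------
-------++++++++++++--------------+
[... 2560 characters left out ...]
-------+-------------------+++++ww+++-------
--------------------------------------------------------------------++++++++++------------
---------------------------------------------------------------++++++++++-----------------
----------------------------------------------------------+++++++++-----------------------
-----------------------------------------------------------++++++-------------------------
------------------------------------------------------------++++++++----------------------
-0.09 0.018 [[103.7, 27.5], [60.0, 35.2]]
-0.09 0.044 [[103.6, 23.6], [59.6, 31.1]]
0 0.064 [[85.3, 16.0], [41.9, 22.7]]
0.09 0.044 [[68.8, 14.8], [26.6, 21.1]]
0.09 0.018 [[69.1, 18.5], [27.2, 24.9]]
```

The dish is back within about 10° of level, with the garlic inside. I'll carry it over and set it down.

{"method": "play_rows", "body": {"steps": [0.015, 0, 0, 0, 0.03, 0, 0, 0, 0.045, 0, 0, 0, 0.06, 0, 0, 0, 0.075, 0, 0, 0, 0.086, 0, 0, 0, 0.088, 0, 0.008, 0, 0.088, 0, 0.016, 0, 0.088, 0, 0.022, 0, 0.088, 0, 0.022, 0]}}

```text
time: 31.75
tool_pos: [0.4898, 0.1804, 0.1337]
tcp_rot: [-2.283, -2.157, 0.003]
wrist_force: [-0.1, -0.6, -3.3]
width: 0.815
grip_force: 31.3
```

{"method": "play_rows", "body": {"steps": [0, 0, 0.004, 0, 0, 0, 0.008, 0, 0, 0, 0.012, 0, 0, 0, 0.016, 0, 0, 0, 0.02, 0, 0, 0, 0.023, 0, 0, 0, 0.026, 0, 0, 0, 0.0285, 0, 0, 0, 0.0285, 0, 0, 0, 0.0285, 0]}}

```text
time: 33.0
tool_pos: [0.4939, 0.1855, 0.112]
tcp_rot: [-2.283, -2.156, -0.017]
wrist_force: [-6.2, 10.9, 20.0]
width: 0.816
grip_force: 32.9
```

```bash
python3 - <<'E'
from h import *
go(.487,.178,.1063,-3.2)
E
```

```text
t 33.0 pos [0.4939 0.1855 0.112 ] phi -3.28 j6 0.36 F [-6.2 10.9 20. ] w 0.816 32.9
 -> [-0.008  -0.0065  0.0055] turn -0.001
```

{"method": "play_rows", "body": {"steps": [0.003, 0, 0, 0, 0.006, 0, 0, 0, 0.009, 0, 0, 0, 0.011, 0, 0, 0, 0.011, 0, 0, 0]}}

```text
time: 33.62
tool_pos: [0.4935, 0.1931, 0.108]
tcp_rot: [2.281, 2.157, 0.008]
wrist_force: [3.0, 2.2, 7.2]
width: 0.815
grip_force: 30.4
```

{"method": "play_rows", "body": {"steps": [0.002, 0, 0.001, 0, 0.004, 0, 0.0015, 0, 0.004, 0, 0.0015, 0, 0.004, 0, 0.0015, 0]}}

```text
time: 34.12
tool_pos: [0.4936, 0.1968, 0.1064]
tcp_rot: [2.282, 2.157, 0.007]
wrist_force: [2.9, 1.8, 6.5]
width: 0.814
grip_force: 30.0
```

{"method": "play_rows", "body": {"steps": [0, 0, 0, 0, 0, 0, 0, 0, 0, 0, 0, 0, 0, 0, 0, 0], "jaw": 60}}

```text
time: 34.62
tool_pos: [0.4936, 0.1968, 0.1064]
tcp_rot: [2.282, 2.157, 0.007]
wrist_force: [3.1, 1.1, 5.8]
width: 0.814
grip_force: 30.0
```

{"method": "play_rows", "body": {"steps": [0, 0, 0, 0, 0, 0, 0, 0, 0, 0, 0, 0], "jaw": 0}}

```text
time: 35.0
tool_pos: [0.4905, 0.1957, 0.1039]
tcp_rot: [-2.282, -2.158, 0.003]
wrist_force: [-0.0, 0.7, -1.0]
width: 1.0
grip_force: 0.0
```

{"method": "play_rows", "body": {"steps": [0, 0, -0.01, 0, 0, 0, -0.025, 0, 0, 0, -0.04, 0, 0, 0, -0.08, 0, 0, 0, -0.13, 0, 0, 0, -0.18, 0, -0.06, 0, -0.18, 0, -0.12, 0, -0.18, 0, -0.15, 0, -0.18, 0, -0.15, 0, -0.18, 0]}}

```text
time: 36.25
tool_pos: [0.4831, 0.0446, 0.2863]
tcp_rot: [2.285, 2.153, 0.002]
wrist_force: [-1.0, 0.7, 0.3]
width: 1.0
grip_force: 0.0
```

{"method": "play_rows", "body": {"steps": [-0.06, 0, -0.03, 0, -0.12, 0, -0.05, 0, -0.18, 0, -0.05, 0, -0.24, 0, -0.05, 0, -0.3, 0, -0.05, 0, -0.36, 0, -0.05, 0, -0.42, 0, -0.05, 0, -0.48, 0, -0.05, 0, -0.54, 0, -0.05, 0, -0.6, 0, -0.05, 0]}}

```text
time: 37.5
tool_pos: [0.4506, -0.5538, 0.3355]
tcp_rot: [2.281, 2.159, 0.001]
wrist_force: [-0.2, 0.2, -0.6]
width: 0.998
grip_force: 0.0
```

```bash
python3 - <<'E'
from h import *
go(.487,.178,.15,-3.2); yel()
c=bot.read_camera("top")
a=np.radians(86.8);ex=np.array([np.cos(a),np.sin(a),0]);ey=np.array([-np.sin(a),np.cos(a),0]);o=np.array([.4936,.1968,0])
print("dish corners expected",px(c,[o+X*ex+Y*ey+[0,0,.044] for X in(-.09,.09) for Y in(-.079,.079)]).round(1).tolist())
def show(x0,y0,x1,y1,st=2):
  q=cv2.cvtColor(c["pixels"],cv2.COLOR_BGR2HSV)
  for r in q[y0:y1:st,x0:x1]:
    print(''.join('Y' if 22<=h<=34 and s>150 else 'B' if 5<=h<20 and s>110 else '#' if v<70 else 'p' if s>48 and (h<14 or h>170) else 'g' if 28<=h<50 and s>14 else 'w' if v>180 else '+' if v>130 else '-' for h,s,v in r.tolist()))
show(190,150,385,270)
E
```

```text
t 37.5 pos [ 0.4506 -0.5538  0.3355] phi -3.15 j6 -0.87 F [-0.2  0.2 -0.6] w 0.998 0.0
 -> [ 0.7327 -0.0042  0.1855] turn 0.001
scene [(np.int32(194), [276.7, 262.6], [0.409, -0.141, 0.06])]
top [(np.int32(240), [328.7, 245.5], [0.438, -0.107, 0.03])]
dish corners expected [[259.9, 202.5], [256.6, 254.5], [201.2, 199.3], [197.0, 251.0]]
BBBBBBBBBBBBBBBBBBBBBBBBBBBBBBBBBBBBBBBBBBBBBBBBBBBBBBB++wwww+----+wwwww+----+wwwwwwwwwwwwww++++++++++++++++++++++++wwwwwwwwwwwwwwwwwwwwwww+ppp+++++p+++wwpwwwwppwpwwwwwwwwwwwwwwwwwwww++w+wwwwwwww
BBBBBBBBBBBBBBBBBBBBBBBBBBBBBBBBBBBBBBBBBBBBBBBBBBBBBB-+wwwww+----+wwwwwwwwwwwwwwwwwwwwwwww++-++++++++++++++++++++++wwwwwwwwwwwwwwwwwwwwwww+wpwwwppwwwwwwppwwppwwwpwwwwwwwwwwwwwwwwwwww++wwwwwwwwww
BBBBBBBBBBBBBBBBBBBBBBBBBBBBBBBBBBBBBBBBBBBBBBBBBBBBB-+wwwww+-----+wwwwwwwwwwwwwwwwwwwwwwwww++++++++++++++++++++++++wwwwwwwwwwwwwwwwwwwwwwwppppp+wwwwwwwwwwpwwwwppppwpppwwwwwwwwwwwwwww++wwwwwwwwww
BBBBBBBBBBBBBBBBBBBBBBBBBBBBBBBBBBBBBBBBBBBBBBBBBBBp+wwwwwww+-----+wwwwwwwwwwwwwwwwwwwwwwwwww++++++++++++-+++++++++wwwwwwwwwwwwwwwwwwwwwwww+p+ww+pwwww+wwpwwwwppwpwwwwwwwwwww
[... 10298 characters left out ...]
+w+++++++++++++++++++++ww+w++wwwwwww+w+w++wwwww+++++++--++---+www+w+++++++++----------pppppppppBBBp+++++++-#-+++
--p-p----------pppp------p----------p-p--p--p-pp-p-------p----------p-------p------pp-------pp-p-------p-p---+w+wwww++++++++++++++++++++++++++++++++++wwwwww++++++++++++++++++-pp-+---+++++++---+++
pp-p--p---p--------------pp------p-p----p----------p-------p------------------------p----p-------pp-p-p-----------------------------++++wwwwwww+++w+++++++++++++++++++++++++--------+++++++wwwwww++
---p---p------p--p---pp------pp--p-pp--pp---p-pp------p-p-p----p----------------p---p-p--pp------pp---pp--pp-p-------p---------ppp--------pp-----ppp--p------------------++++wwwwwww++++++++++++++-
```

```bash
python3 -c "
from workcell import bot
print(bot.finish_job())"
```

```text
the job is handed in; nothing more can be done
None
```

I handed the job in at about 37.5 s. All four chicken pieces and the one lemon are in the tray, both garlic bulbs are still in their section of the dish, and the scraper and dish stand upright on the worktop, clear of board and tray.

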